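# Hang the marking gauge in its ring

## Task

The marking gauge is only parked in the open fork stand, where it gets knocked off. Lift it out and hang it in the ring stand instead: long end of the stem first, down through the ring until its head rests fully on the rim, then let go. The ring is not screwed down exactly in the middle of its stand, so feel for the hole with light contact; never push hard on the ring stand or let the gauge drop into it, and leave the other things on the bench where they are.

Things in the scene. Friction and masses are not known exactly. Their poses are not given: they have to be found in the camera images.
- gauge_centre (a point): Middle of the upright wooden marking gauge's 200 mm stem, on its axis; z points along the stem to its upper, shorter end. Square stem, 16 mm along x and 17 mm along y, sharp corners, flat ends. The head (a block through which the stem runs) has its underside 8 mm above this point. Above the head 70 mm of bare stem stand free and can be pinched from above. Mass about 0.16 kg.
- gauge: The same gauge; origin on the stem's axis at the head's underside, axes as gauge_centre. Stem: 108 mm below this, 92 mm above. Head: 22 mm high, 60 mm along x, and along y from 20 mm on the +y side to 24 mm on the -y side, where a small black screw sticks out to 38 mm.
- gauge_head (a point): Point on the stem's axis at the underside of the gauge's head, 108 mm above the stem's lower end, axes as gauge_centre.
- ring_stand: Fixed dark steel stand with a bright ring on a tongue. Base plate 145 x 80 x 8 mm, reaching 95 mm to +x and 51 mm to -x; post 68 mm off along +x, roughly away from the robot (yaw within 0.3 rad). Origin on the bench under the nominal ring centre; the tongue (and a bolt of 123 mm height) runs from the ring to the post. An edge of the gauge leaning lightly on the rim sinks in by about 1 mm.
- ring_mark (a point): Nominal ring centre at rim height, 125 mm above the bench. The level, rigid, closed ring has a round hole of 28 mm diameter with a sharp unchamfered rim, 48 mm outside, 18 mm deep. It is clamped in slots: its true centre is up to 7 mm off this point in the stand's x and up to 7 mm in its y, at the same height. This offset is not measured; the clamped ring does not move.
- fork_stand: Fixed dark steel stand like the ring stand, same base, post and height, but with a flat fork: two bright tines 14 mm wide, 28 mm apart inside, 8 mm thick, open towards the robot. At the start the gauge's head rests on the tines, 125 mm above the bench. Origin on the bench under the middle of the slot.
- wax_tin_centre (a point): Centre of a round closed tin, 67 mm across, 36 mm high, loose on the bench; a bystander.
- hole_plug_centre (a point): Centre of a round wooden plug, 46 mm across, 20 mm high, loose on the bench; a bystander.
- pliers_centre (a point): Centre of pliers, 62 x 171 x 14 mm, lying loose on the bench; a bystander.
There are look-alikes about, which are no part of the job. There is more than one size of the gauge; the one meant has the size given above.

How it is judged:
By the outcome, as a careful person would: the job done as asked, in the order asked, and still so for the second after the job is handed in, with the robot touching nothing.
It also fails if it takes over 67 s, if anything falls off the work surface, if the arm or the gripper's body presses on something with over 40 N, if the wrist force passes 120 N, or if a joint passes its speed limit or range.

## Robot

A 6-joint arm with a two-finger parallel gripper is mounted at the origin on a cart in front of the work surface, level with it; the furniture and walls round the work are solid. World frame = base frame: x ahead of the robot, y to its left, z up, the work surface at z = 0. Lengths are in m, angles in degrees, forces in N, time in s.
With the tool pointing down it reaches from about 0.25 to 0.725 m from the base axis. Payload 9.7 kg.
Tool frame: the origin (TCP) lies between the finger pads; the fingertips stand 11 mm ahead of it and the grasp point (between the pads) lies 8 mm behind it; z points along the fingers, y is the line along which they close (so a half turn about z gives the same grasp; the last joint's range is limited). The gripper opens to 85 mm and grips with 20 to 120 N. Pads are 22 mm wide; open, the fingers measure 114 mm over their backs; the gripper's body (76 mm by 85 mm) begins 54 mm behind the grasp point. The pads swing forward as they close: fully open they stand 13 mm farther back than shut.
Start: joints at [-76.719, 4.979, 10.078, 95.1, 0, 90], TCP at [0.126, -0.535, 0.242] pointing down, gripper open.
Joint ranges: [-179.16, 179.16], [-48.56, 103.87], [-65.8, 70.77], [-126.05, 130.52], [-82.76, 87.17], [-180, 180]. Speed limits (degrees/s): [127.2, 127.2, 147.25, 180, 180, 180].

## Interface

Orientations are given as [roll, pitch, yaw] about the fixed x, y, z axes, in that order (R = Rz(yaw) Ry(pitch) Rx(roll)).
In Python, from workcell import monitor, cams, ticket gives the robot as it stands.
- The arm moves only by the tool carry_out, never from a script. Its argument "plan" is a list of rows, each an object with "travel": the shift along the world's x, y, z as a fraction of full scale, a list of three; "angular": the turn, a rotation vector about the world's x, y, z as a fraction of full scale, a list of three; "grip": the gripper's target within -1 to 1 (fully open at 1, half-way at 0, shut at -1). In form: [{"travel": [x, y, z], "angular": [ax, ay, az], "grip": grip}, ...]. A call has 1 to 8 rows; each row is the pose to reach, as a shift and turn from the pose commanded when the call began; what a row does not reach only later rows make up. Full scale, the value 1, is 300 mm for a shift and 0.5 rad for a turn. A row lasts 1/12 s, in which the tool goes at most 41.7 mm and 7.16 degrees, less where a joint would pass 70% of its speed; a pose out of reach is approached as far as the arm can. A call with a number of a shift or a turn outside -1 to 1 is refused whole. A call with a gripper value outside its range is refused whole. The fingers move at their own pace and stop on an object; "grip_force" is the grip in N (left out, the last holds). Time passes only in rows, so rows that repeat a pose let the fingers close. It gives the time, the measured TCP pose, the force, the opening and the grip force at its end, in the units of the state.
- monitor.get_obs(): the state, without advancing time (a new reading comes with each control period).
- cams.camera(name): name is "scene" or "top"; returns a dict with "frame" (384x512x3 uint8, red, green, blue), "mtx" (3x3 intrinsics, pixels), "dist" ([k1, k2, p1, p2, k3] as OpenCV has them; the pictures are not rectified), "view" (4x4, takes a point from world to camera coordinates). Camera axes: x right, y up, looking along -z (the intrinsics and any distortion apply to the point x, -y, -z); pixel columns grow to the right and rows downward; lengths in m; the calibration is good to about 2 mm. A picture is of the moment at which its call begins. There is no depth.
- ticket.job_done(): hands the job in; it is judged then, once.
The state is a dict: "time": time; "q": joint angles; "qd": joint speeds; "joint_efforts": joint torques, N m; "ee_pos": TCP position; "tcp_rot": TCP orientation; "wrist_force": force on the tool from outside, world axes, zero at the start; "torque": the same for the moment, N m; "opening": finger opening in m; "grasp_force": force on a finger pad.
Only numpy, scipy, OpenCV 4.12 (cv2) and the standard library are available. Lean on these libraries where they do the work, as an engineer would, in place of code of your own. Each camera call takes 0.05 s, during which the arm holds its last target. There are 200 camera calls.

## Working session

There is one attempt and no reset: what is moved stays moved. The work goes in short steps, Python scripts to look and compute and a tool call to move; the robot and the scene stay as the last step left them, time stands still between calls to the robot, and variables do not carry over. Pictures are saved under pics/ and viewed, at most 10 in all, crops included, and the job is handed in when it is done.

Besides the shell and the picture viewer there is one more tool, called after "Call:" by a JSON object that holds its "op" and its "data", one argument or row to a line. carry_out: Moves the arm, as the interface text tells. Its arguments: {"type":"object","properties":{"plan":{"type":"array","items":{"type":"object","properties":{"travel":{"type":"array","items":{"type":"number"}},"angular":{"type":"array","items":{"type":"number"}},"grip":{"type":"number"}}}},"grip_force":{"type":"number"}},"required":["plan"]}

```bash
ls; mkdir -p pics; python3 - <<'E'
from workcell import monitor, cams
import cv2, numpy as np
print(monitor.get_obs())
for n in ("scene","top"):
    c=cams.camera(n); cv2.imwrite(f"pics/{n}0.png",cv2.resize(c["frame"][:,:,::-1],(768,576),interpolation=cv2.INTER_CUBIC)); cv2.imwrite(f"/tmp/{n}0.png",c["frame"][:,:,::-1])
    np.savez(f"/tmp/{n}.npz",**{k:np.array(c[k]) for k in("mtx","dist","view")}); print(n,c["mtx"],c["dist"],c["view"])
E
```

```text
pics
{'time': 0.0, 'q': array([-7.67177174e+01,  5.00949335e+00,  1.00350055e+01,  9.50996811e+01,
       -1.20750710e-03,  8.99992255e+01]), 'qd': array([ 0.00775428, -0.08748877, -0.01030533, -0.09953774,  0.00295404,
        0.06327629]), 'joint_efforts': array([-2.59188157e-03, -5.20393610e+01,  4.64799964e+01,  1.64422451e-02,
       -1.03270572e-04,  8.18861650e-06]), 'ee_pos': array([ 0.12630688, -0.53507982,  0.24160342]), 'tcp_rot': array([-1.79925831e+02,  1.20650351e-03,  1.32830586e+01]), 'wrist_force': array([ 0.23896194, -0.05313586, -0.19337994]), 'torque': array([ 0.00518424, -0.03430406, -0.02626646]), 'grasp_force': 0.0, 'opening': 0.08546075891160257}
scene [[384.60628275   0.         249.48001451]
 [  0.         384.60628275 193.6865963 ]
 [  0.           0.           1.        ]] [-0.08822929  0.          0.          0.          0.        ] [[-0.5590995  -0.82891793 -0.01740129  0.48984069]
 [ 0.61710023 -0.43006338  0.65896343 -0.2380399 ]
 [-0.55371026  0.35768779  0.75197367 -0.74222952]
 [ 0.          0.          0.          1.        ]]
top [[351.41313463   0.         257.01063714]
 [  0.         351.41313463 186.59806239]
 [  0.           0.           1.        ]] [-0.09976933  0.          0.          0.          0.        ] [[-7.31632165e-02 -9.97319947e-01  2.57446459e-04  2.97730787e-01]
 [ 9.72024717e-01 -7.12497886e-02  2.23811120e-01 -4.72034980e-01]
 [-2.23192952e-01  1.66249858e-02  9.74632503e-01 -8.56620949e-01]
 [ 0.00000000e+00  0.00000000e+00  0.00000000e+00  1.00000000e+00]]
```

View pics/scene0.png

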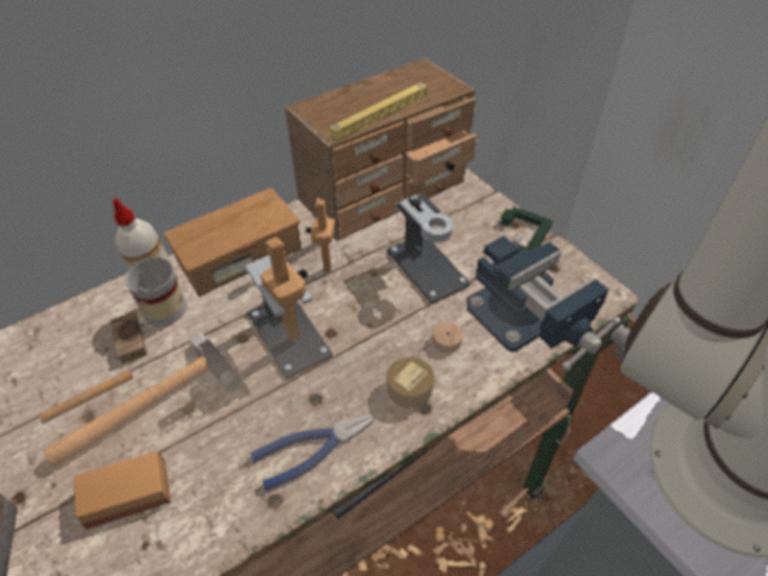

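View pics/top0.png

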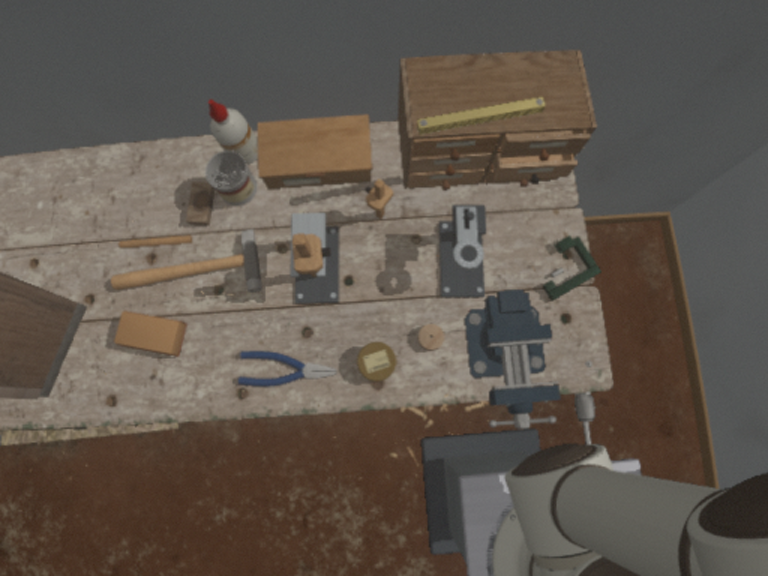

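The gauge stands in the fork at scene (285,290) / top (308,255). The ring stand is at scene (430,225) / top (468,253). The small look-alike gauge is at top (378,195). I'll take enlarged crops next.

```bash
python3 - <<'E'
import cv2, numpy as np
def crop(n,u,v,w,h,s=5):
    im=cv2.imread(f"/tmp/{n}0.png")[v:v+h,u:u+w]; im=cv2.resize(im,None,fx=s,fy=s,interpolation=cv2.INTER_CUBIC)
    im=cv2.convertScaleAbs(im,alpha=1.4)
    for i in range(0,w,10): cv2.line(im,(i*s,0),(i*s,8 if i%20 else 16),(0,255,255),1); cv2.putText(im,str(u+i),(i*s+2,26),0,.35,(0,255,255),1) if i%20==0 else 0
    for i in range(0,h,10): cv2.line(im,(0,i*s),(8,i*s),(0,255,255),1); cv2.putText(im,str(v+i),(10,i*s+4),0,.35,(0,255,255),1) if i%20==0 else 0
    return im
a=np.hstack([crop("top",185,135,50,75,8),crop("top",285,130,50,75,8)])
b=np.hstack([crop("scene",160,150,66,100,6),crop("scene",250,120,66,100,6)])
cv2.imwrite("pics/ctop.png",a);cv2.imwrite("pics/cscene.png",b); print(a.shape,b.shape)
E
```

```text
(600, 800, 3) (600, 792, 3)
```

View pics/ctop.png

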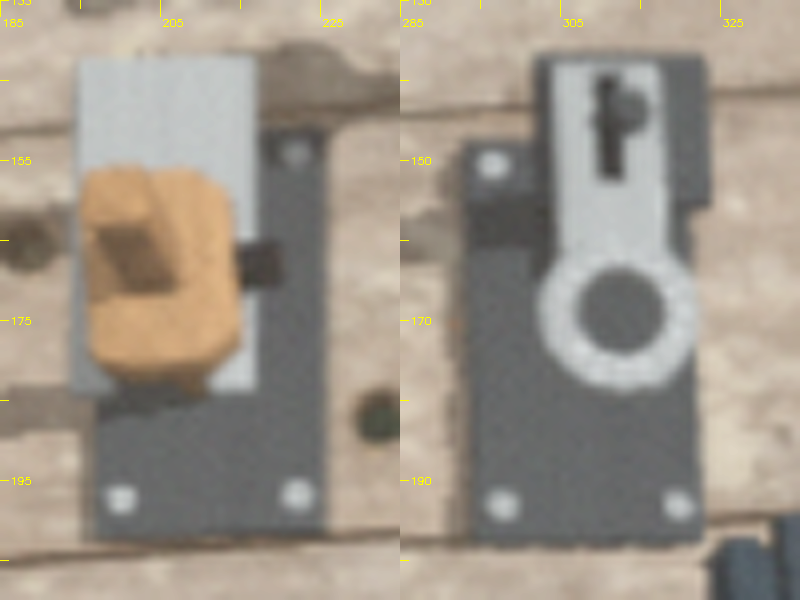

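View pics/cscene.png

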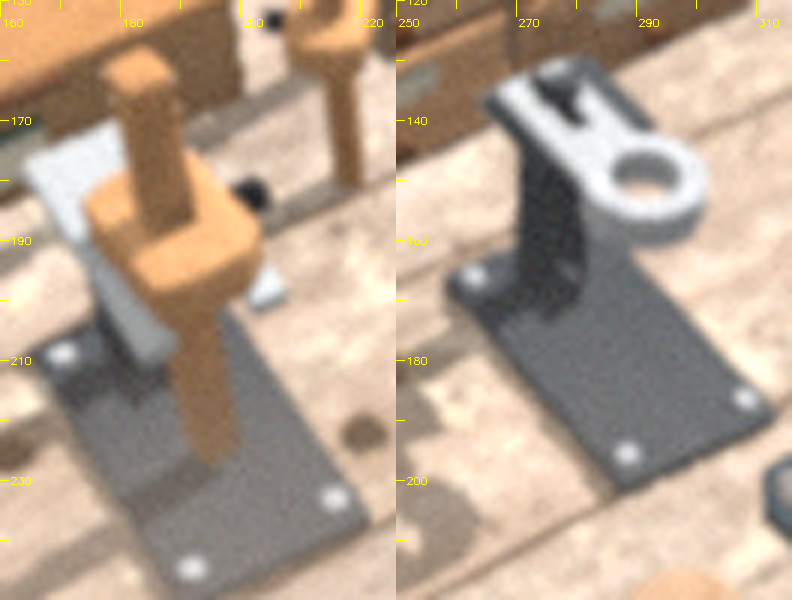

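In the crops the hole centre is near top px (312.2,168.3) and scene px (291.2,148.6). The stem's top end is near top (199,160) and scene (183,161). Next I triangulate these and check by overlaying wireframes.

```bash
cat > h.py <<'E'
import cv2, numpy as np
from scipy.optimize import least_squares
C={n:dict(np.load(f"/tmp/{n}.npz")) for n in("scene","top")}
F=np.diag([1.,-1,-1])
def proj(n,P):
    c=C[n]; V=c["view"]; R=F@V[:3,:3]; t=F@V[:3,3]
    return cv2.projectPoints(np.atleast_2d(P).astype(float),cv2.Rodrigues(R)[0],t,c["mtx"],c["dist"])[0].reshape(-1,2)
def tri(a,b):
    f=lambda p: np.r_[proj("top",p)[0]-a, proj("scene",p)[0]-b]
    s=least_squares(f,[.45,.2,.1]); return s.x, s.fun
def pose(p,L): # p=x,y,z,yaw
    c,s=np.cos(p[3]),np.sin(p[3]); return np.asarray(L)@np.array([[c,-s,0],[s,c,0],[0,0,1]]).T+p[:3]
def box(x0,x1,y0,y1,z0,z1): 
    B=lambda z:[[x0,y0,z],[x1,y0,z],[x1,y1,z],[x0,y1,z]]
    return np.array(B(z0)+B(z1))
ED=[(0,1),(1,2),(2,3),(3,0),(4,5),(5,6),(6,7),(7,4),(0,4),(1,5),(2,6),(3,7)]
def circ(r,z): a=np.linspace(0,2*np.pi,49); return np.c_[r*np.cos(a),r*np.sin(a),0*a+z]
def draw(im,n,P,o,s,col,edges=None):
    q=((proj(n,P)-o+.5)*s-.5)
    for i,j in (edges or [(k,k+1) for k in range(len(q)-1)]): cv2.line(im,tuple(np.round(q[i]).astype(int)),tuple(np.round(q[j]).astype(int)),col,1,cv2.LINE_AA)
def crop(n,o,w,h,s,tag="0"):
    im=cv2.imread(f"/tmp/{n}{tag}.png")[o[1]:o[1]+h,o[0]:o[0]+w]; return cv2.convertScaleAbs(cv2.resize(im,None,fx=s,fy=s,interpolation=cv2.INTER_CUBIC),alpha=1.4)
E
python3 - <<'E'
from h import *
u=lambda x,y,o,s: np.array([o[0]+(x+.5)/s-.5,o[1]+(y+.5)/s-.5])
T1,T2,S1,S2=(185,135),(285,130),(160,150),(250,120)
print("hole",tri(u(221,309,T2,8),u(250,174,S2,6)))
print("stemtop",tri(u(115,200,T1,8),u(141,70,S1,6)))
print("bolt base near",[tri(u(a,b,T1,8),u(c,d,S1,6)) for a,b,c,d in[(121,499,191,569),(298,495,334,499),(297,154,334-0,499)][:2]])
print("ring bolts",[tri(u(a,b,T2,8),u(c,d,S2,6)) for a,b,c,d in[(103,505,627-396,453),(279,506,746-396,398),(94,164,473-396,274)]])
E
```

```text
hole (array([0.51230261, 0.12659084, 0.1226426 ]), array([ 0.12542215,  0.10492922, -0.15412642, -0.02520822]))
stemtop (array([0.52416086, 0.38584879, 0.21618708]), array([ 0.02573026,  0.01796314, -0.02699697, -0.00616942]))
bolt base near [(array([0.48593349, 0.41909636, 0.0077422 ]), array([-0.11246268, -0.08189928,  0.11201934,  0.0233315 ])), (array([0.48284444, 0.35893013, 0.00815356]), array([-0.09496349, -0.07193321,  0.09832289,  0.01952072]))]
ring bolts [(array([0.47801338, 0.15358632, 0.00857506]), array([-0.04704826, -0.03977568,  0.05511807,  0.00897333])), (array([0.4733739 , 0.09397074, 0.00880328]), array([-0.11114057, -0.09658119,  0.13444658,  0.02034948])), (array([0.59967619, 0.14464425, 0.00808403]), array([-0.09926484, -0.07974587,  0.1185255 ,  0.02136839]))]
```

```bash
cat > ov.py <<'E'
from h import *
def gauge(im,n,o,s,g):
    draw(im,n,pose(g,box(-.008,.008,-.0085,.0085,-.108,.092)),o,s,(0,0,255),ED)
    draw(im,n,pose(g,box(-.03,.03,-.024,.02,0,.022)),o,s,(255,0,0),ED)
    draw(im,n,pose(g,[[0,-.024,.011],[0,-.038,.011]]),o,s,(0,255,0))
def ring(im,n,o,s,r):
    for rr in(.014,.024): draw(im,n,pose(r,circ(rr,0)),o,s,(0,0,255))
    draw(im,n,pose(r,circ(.014,-.018)),o,s,(0,255,0))
E
python3 - <<'E'
from ov import *
g=[.524,.386,.125,-.05]; r=[.5123,.1266,.125,0]
def row(n,o1,o2,w,h,s,w2):
    a=crop(n,o1,w,h,s); gauge(a,n,o1,s,g); b=crop(n,o2,w2,h,s); ring(b,n,o2,s,r); return np.hstack([a,b])
cv2.imwrite("pics/ov.png",np.hstack([row("top",(190,148),(300,155),36,45,11,0)[:, :396], row("scene",(170,150),(280,140),50,70,7,0)[:, :350][:490].copy() if 0 else cv2.resize(row("scene",(165,150),(280,140),50,85,7,0),(350,595))[:495]]))
a=crop("top",(300,155),25,25,16); ring(a,"top",(300,155),16,r); b=crop("scene",(280,138),25,25,16); ring(b,"scene",(280,138),16,r)
cv2.imwrite("pics/ov2.png",np.hstack([a,b]))
E
```

```text
Traceback (most recent call last):
  File "h.py", line 22, in crop
    im=cv2.imread(f"/tmp/{n}{tag}.png")[o[1]:o[1]+h,o[0]:o[0]+w]; return cv2.convertScaleAbs(cv2.resize(im,None,fx=s,fy=s,interpolation=cv2.INTER_CUBIC),alpha=1.4)
                                                                                             ~~~~~~~~~~^^^^^^^^^^^^^^^^^^^^^^^^^^^^^^^^^^^^^^^^^^^^^^^^^
cv2.error: OpenCV(4.12.0) /io/opencv/modules/imgproc/src/resize.cpp:4208: error: (-215:Assertion failed) !ssize.empty() in function 'resize'
```

```bash
python3 - <<'E'
from ov import *
g=[.524,.386,.125,-.05]; r=[.5123,.1266,.125,0]
def one(n,o,w,h,s,f,p):
    a=crop(n,o,w,h,s); f(a,n,o,s,p); return a
A=one("top",(190,150),40,42,10,gauge,g); B=one("scene",(168,152),40,85,7,gauge,g)
c=np.zeros((600,680,3),np.uint8); c[:420,:400]=A; c[:595,400:680]=B; cv2.imwrite("pics/ov.png",c)
cv2.imwrite("pics/ov2.png",np.hstack([one("top",(300,155),25,25,16,ring,r),one("scene",(280,138),25,25,16,ring,r)]))
E
```

```text
(no output)
```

View pics/ov.png

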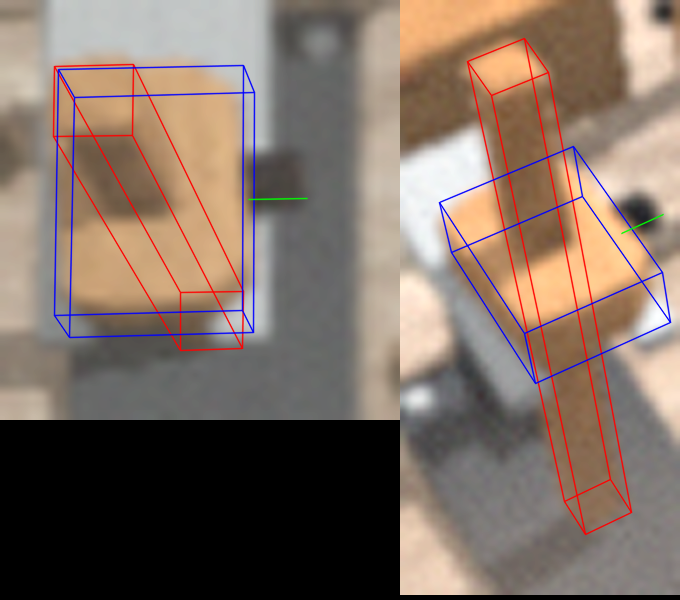

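View pics/ov2.png

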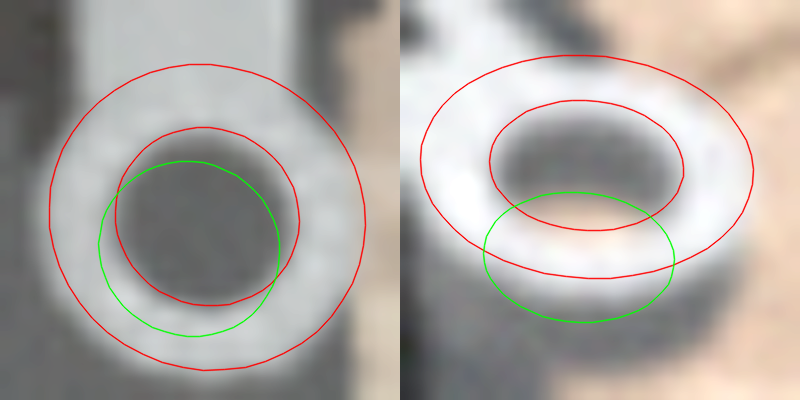

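The ring overlay is off by less than 1 mm, which puts the ring centre at about (0.5115, 0.127). The gauge overlay matches at its top and head, giving (0.524, 0.386) and yaw about -3°. Moving now.

Call:
{"op": "carry_out", "data": {
  "plan": [
    {"travel": [0.35,0.96,0.27],"angular": [0,0,-0.565],"grip": 1},
    {"travel": [0.35,0.96,0.27],"angular": [0,0,-0.565],"grip": 1},
    {"travel": [0.35,0.96,0.27],"angular": [0,0,-0.565],"grip": 1},
    {"travel": [0.35,0.96,0.27],"angular": [0,0,-0.565],"grip": 1},
    {"travel": [0.35,0.96,0.27],"angular": [0,0,-0.565],"grip": 1},
    {"travel": [0.35,0.96,0.27],"angular": [0,0,-0.565],"grip": 1},
    {"travel": [0.35,0.96,0.27],"angular": [0,0,-0.565],"grip": 1},
    {"travel": [0.35,0.96,0.27],"angular": [0,0,-0.565],"grip": 1}
  ]
}}

```text
time: 0.77
ee_pos: [0.2315, -0.2445, 0.3245]
tcp_rot: [180.0, -0.1, -2.9]
wrist_force: [0.3, -1.1, 1.3]
opening: 0.0854
grasp_force: 0.0
```

Call:
{"op": "carry_out", "data": {
  "plan": [
    {"travel": [0.55,0.93,0],"angular": [0,0,0],"grip": 1},
    {"travel": [0.55,0.93,0],"angular": [0,0,0],"grip": 1},
    {"travel": [0.55,0.93,0],"angular": [0,0,0],"grip": 1},
    {"travel": [0.55,0.93,0],"angular": [0,0,0],"grip": 1},
    {"travel": [0.55,0.93,0],"angular": [0,0,0],"grip": 1},
    {"travel": [0.55,0.93,0],"angular": [0,0,0],"grip": 1},
    {"travel": [0.55,0.93,0],"angular": [0,0,0],"grip": 1},
    {"travel": [0.55,0.93,0],"angular": [0,0,0],"grip": 1}
  ]
}}

```text
time: 1.43
ee_pos: [0.3953, 0.0016, 0.3229]
tcp_rot: [-178.7, 0.0, -0.6]
wrist_force: [-0.5, 0.8, -0.2]
opening: 0.0856
grasp_force: 0.0
```

Call:
{"op": "carry_out", "data": {
  "plan": [
    {"travel": [0.35,0.97,-0.1],"angular": [0,0,0],"grip": 1},
    {"travel": [0.35,0.97,-0.1],"angular": [0,0,0],"grip": 1},
    {"travel": [0.35,0.97,-0.1],"angular": [0,0,0],"grip": 1},
    {"travel": [0.35,0.97,-0.1],"angular": [0,0,0],"grip": 1},
    {"travel": [0.35,0.97,-0.1],"angular": [0,0,0],"grip": 1},
    {"travel": [0.35,0.97,-0.1],"angular": [0,0,0],"grip": 1},
    {"travel": [0.35,0.97,-0.1],"angular": [0,0,0],"grip": 1},
    {"travel": [0.35,0.97,-0.1],"angular": [0,0,0],"grip": 1}
  ]
}}

```text
time: 2.1
ee_pos: [0.4768, 0.0308, 0.3013]
tcp_rot: [-177.0, 0.1, 2.0]
wrist_force: [0.4, -0.3, -0.1]
opening: 0.0857
grasp_force: 0.0
```

```bash
python3 - <<'E'
from workcell import monitor
o=monitor.get_obs()
for k in('q','qd','ee_pos','tcp_rot','wrist_force','joint_efforts'): print(k,o[k].round(2))
E
```

```text
q [  1.98  -3.11   8.49 101.68   2.99 179.94]
qd [ 0.64  8.75  6.51 -2.45  0.09 -0.07]
ee_pos [0.48 0.03 0.3 ]
tcp_rot [-1.7701e+02  7.0000e-02  2.0400e+00]
wrist_force [ 0.37 -0.35 -0.1 ]
joint_efforts [ -0.   -42.8   44.72   0.06   0.17  -0.  ]
```

Joint 6 reached its limit at this yaw. I'll take the grasp with the tool turned +90° (yaw about 87°) instead.

Call:
{"op": "carry_out", "data": {
  "plan": [
    {"travel": [0,0,0],"angular": [0,0,1],"grip": 1},
    {"travel": [0,0,0],"angular": [0,0,1],"grip": 1},
    {"travel": [0,0,0],"angular": [0,0,1],"grip": 1},
    {"travel": [0,0,0],"angular": [0,0,1],"grip": 1},
    {"travel": [0,0,0],"angular": [0,0,1],"grip": 1},
    {"travel": [0,0,0],"angular": [0,0,1],"grip": 1}
  ]
}}

```text
time: 2.6
ee_pos: [0.4764, 0.0308, 0.3015]
tcp_rot: [-177.0, 0.1, 30.5]
wrist_force: [0.7, -0.7, 0.2]
opening: 0.0855
grasp_force: 0.0
```

```bash
cat > turn.py <<'E'
import sys,numpy as np
from workcell import monitor
from scipy.spatial.transform import Rotation as R
def turn(yaw):
    o=monitor.get_obs(); A=R.from_euler('xyz',o['tcp_rot'],degrees=True); B=R.from_euler('xyz',[180,0,yaw],degrees=True)
    print(o['time'],o['ee_pos'].round(4),o['tcp_rot'].round(2),'F',o['wrist_force'].round(1),'turn/0.5',((B*A.inv()).as_rotvec()/.5).round(3))
if __name__=="__main__": turn(float(sys.argv[1]))
E
python3 turn.py 58.5
```

```text
2.6 [0.4764 0.0308 0.3015] [-1.7702e+02  6.0000e-02  3.0460e+01] F [ 0.7 -0.7  0.2] turn/0.5 [-0.074 -0.075  0.978]
```

Call:
{"op": "carry_out", "data": {
  "plan": [
    {"travel": [0.1,0.95,0.05],"angular": [-0.074,-0.075,0.978],"grip": 1},
    {"travel": [0.1,0.95,0.05],"angular": [-0.074,-0.075,0.978],"grip": 1},
    {"travel": [0.1,0.95,0.05],"angular": [-0.074,-0.075,0.978],"grip": 1},
    {"travel": [0.1,0.95,0.05],"angular": [-0.074,-0.075,0.978],"grip": 1},
    {"travel": [0.1,0.95,0.05],"angular": [-0.074,-0.075,0.978],"grip": 1},
    {"travel": [0.1,0.95,0.05],"angular": [-0.074,-0.075,0.978],"grip": 1},
    {"travel": [0.1,0.95,0.05],"angular": [-0.074,-0.075,0.978],"grip": 1},
    {"travel": [0.1,0.95,0.05],"angular": [-0.074,-0.075,0.978],"grip": 1}
  ]
}}

```text
time: 3.27
ee_pos: [0.5062, 0.3215, 0.3144]
tcp_rot: [-179.9, 0.1, 58.7]
wrist_force: [1.2, -0.4, -0.9]
opening: 0.0853
grasp_force: 0.0
```

```bash
python3 turn.py 87.1
```

```text
3.2667 [0.5062 0.3215 0.3144] [-1.7989e+02  7.0000e-02  5.8700e+01] F [ 1.2 -0.4 -0.9] turn/0.5 [ 0.001 -0.004  0.991]
```

Call:
{"op": "carry_out", "data": {
  "plan": [
    {"travel": [0.06,0.215,-0.05],"angular": [0,0,0.99],"grip": 1},
    {"travel": [0.06,0.215,-0.05],"angular": [0,0,0.99],"grip": 1},
    {"travel": [0.06,0.215,-0.05],"angular": [0,0,0.99],"grip": 1},
    {"travel": [0.06,0.215,-0.05],"angular": [0,0,0.99],"grip": 1},
    {"travel": [0.06,0.215,-0.05],"angular": [0,0,0.99],"grip": 1},
    {"travel": [0.06,0.215,-0.05],"angular": [0,0,0.99],"grip": 1},
    {"travel": [0.06,0.215,-0.05],"angular": [0,0,0.99],"grip": 1}
  ]
}}

```text
time: 3.85
ee_pos: [0.5243, 0.38, 0.3019]
tcp_rot: [180.0, 0.0, 86.7]
wrist_force: [-0.3, -0.4, -0.4]
opening: 0.0854
grasp_force: 0.0
```

```bash
python3 turn.py 87.1
```

```text
3.85 [0.5243 0.38   0.3019] [179.97   0.    86.73] F [-0.3 -0.4 -0.4] turn/0.5 [0.    0.001 0.013]
```

Call:
{"op": "carry_out", "data": {
  "plan": [
    {"travel": [0,0.02,0],"angular": [0,0,0],"grip": 1},
    {"travel": [0,0.02,-0.1],"angular": [0,0,0],"grip": 1},
    {"travel": [0,0.02,-0.2],"angular": [0,0,0],"grip": 1},
    {"travel": [0,0.02,-0.3],"angular": [0,0,0],"grip": 1},
    {"travel": [0,0.02,-0.38],"angular": [0,0,0],"grip": 1},
    {"travel": [0,0.02,-0.42],"angular": [0,0,0],"grip": 1},
    {"travel": [0,0.02,-0.45],"angular": [0,0,0],"grip": 1},
    {"travel": [0,0.02,-0.45],"angular": [0,0,0],"grip": 1}
  ]
}}

```text
time: 4.52
ee_pos: [0.5238, 0.3861, 0.1648]
tcp_rot: [-179.9, 0.1, 87.0]
wrist_force: [0.4, 0.2, -0.3]
opening: 0.0854
grasp_force: 0.0
```

Call:
{"op": "carry_out", "data": {
  "plan": [
    {"travel": [0,0,0],"angular": [0,0,0],"grip": -0.3},
    {"travel": [0,0,0],"angular": [0,0,0],"grip": -0.4},
    {"travel": [0,0,0],"angular": [0,0,0],"grip": -0.5},
    {"travel": [0,0,0],"angular": [0,0,0],"grip": -0.55},
    {"travel": [0,0,0],"angular": [0,0,0],"grip": -0.6},
    {"travel": [0,0,0],"angular": [0,0,0],"grip": -0.65},
    {"travel": [0,0,0],"angular": [0,0,0],"grip": -0.7}
  ],
  "grip_force": 25
}}

```text
time: 5.1
ee_pos: [0.5245, 0.3865, 0.1669]
tcp_rot: [180.0, 0.0, 87.1]
wrist_force: [1.1, 0.1, 1.2]
opening: 0.0167
grasp_force: 26.2
```

Call:
{"op": "carry_out", "data": {
  "plan": [
    {"travel": [0,0,0],"angular": [0,0,0],"grip": -1},
    {"travel": [0,0,0],"angular": [0,0,0],"grip": -1},
    {"travel": [0,0,0.02],"angular": [0,0,0],"grip": -1},
    {"travel": [0,0,0.05],"angular": [0,0,0],"grip": -1}
  ],
  "grip_force": 60
}}

```text
time: 5.43
ee_pos: [0.5237, 0.386, 0.1805]
tcp_rot: [-179.9, 0.1, 87.1]
wrist_force: [0.7, -0.3, -1.5]
opening: 0.0163
grasp_force: 58.5
```

Call:
{"op": "carry_out", "data": {
  "plan": [
    {"travel": [0,0,0.08],"angular": [0,0,0],"grip": -1},
    {"travel": [0,0,0.16],"angular": [0,0,0],"grip": -1},
    {"travel": [0,0,0.24],"angular": [0,0,0],"grip": -1},
    {"travel": [0,0,0.32],"angular": [0,0,0],"grip": -1},
    {"travel": [0,0,0.4],"angular": [0,0,0],"grip": -1},
    {"travel": [0,0,0.45],"angular": [0,0,0],"grip": -1},
    {"travel": [0,0,0.45],"angular": [0,0,0],"grip": -1}
  ]
}}

```text
time: 6.02
ee_pos: [0.5245, 0.3866, 0.3205]
tcp_rot: [179.8, -0.2, 87.1]
wrist_force: [-0.8, -0.1, -1.1]
opening: 0.0163
grasp_force: 58.8
```

Call:
{"op": "carry_out", "data": {
  "plan": [
    {"travel": [-0.01,-0.12,0],"angular": [0,0,0],"grip": -1},
    {"travel": [-0.02,-0.24,0],"angular": [0,0,0],"grip": -1},
    {"travel": [-0.03,-0.37,0],"angular": [0,0,0],"grip": -1},
    {"travel": [-0.04,-0.5,0],"angular": [0,0,0],"grip": -1},
    {"travel": [-0.042,-0.63,0],"angular": [0,0,0],"grip": -1},
    {"travel": [-0.042,-0.75,0],"angular": [0,0,0],"grip": -1},
    {"travel": [-0.042,-0.83,0],"angular": [0,0,0],"grip": -1},
    {"travel": [-0.042,-0.865,0],"angular": [0,0,0],"grip": -1}
  ]
}}

```text
time: 6.68
ee_pos: [0.5111, 0.124, 0.3159]
tcp_rot: [-180.0, 0.1, 86.9]
wrist_force: [0.1, 1.2, -2.0]
opening: 0.0161
grasp_force: 59.1
```

Call:
{"op": "carry_out", "data": {
  "plan": [
    {"travel": [0,0,0],"angular": [0,0,0],"grip": -1},
    {"travel": [0,0,-0.04],"angular": [0,0,0],"grip": -1},
    {"travel": [0,0,-0.08],"angular": [0,0,0],"grip": -1},
    {"travel": [0,0,-0.12],"angular": [0,0,0],"grip": -1},
    {"travel": [0,0,-0.12],"angular": [0,0,0],"grip": -1}
  ]
}}

```text
time: 7.1
ee_pos: [0.511, 0.1279, 0.2774]
tcp_rot: [-179.8, 0.1, 87.1]
wrist_force: [-0.6, -1.1, -1.9]
opening: 0.0164
grasp_force: 59.0
```

```bash
python3 - <<'E'
from workcell import cams
from turn import turn; turn(87.1)
from ov import *
from workcell import monitor
p=monitor.get_obs()['ee_pos']; g=[p[0],p[1],p[2]-.042,-.05]; r=[.5115,.127,.125,0]
for n in("scene","top"): cv2.imwrite(f"/tmp/{n}1.png",cams.camera(n)["frame"][:,:,::-1])
q=proj("scene",[[.5115,.127,.13]])[0]; o=(int(q[0])-25,int(q[1])-42)
im=crop("scene",o,57,60,10,"1"); raw=im.copy(); gauge(im,"scene",o,10,g); ring(im,"scene",o,10,r)
t=cv2.resize(crop("top",(295,140),40,50,5,"1"),None,fx=1,fy=1)
c=np.zeros((600,800,3),np.uint8); c[:600,:570]=im; c[:250,570:770]=t; c[260:600,570:]=cv2.resize(raw,None,fx=.6,fy=.6)[:340,60:290]; print(o); cv2.imwrite("pics/near.png",c)
E
```

```text
7.1 [0.511  0.1279 0.2774] [-1.7977e+02  8.0000e-02  8.7140e+01] F [-0.6 -1.1 -1.9] turn/0.5 [ 0.002 -0.008 -0.002]
(266, 104)
```

View pics/near.png

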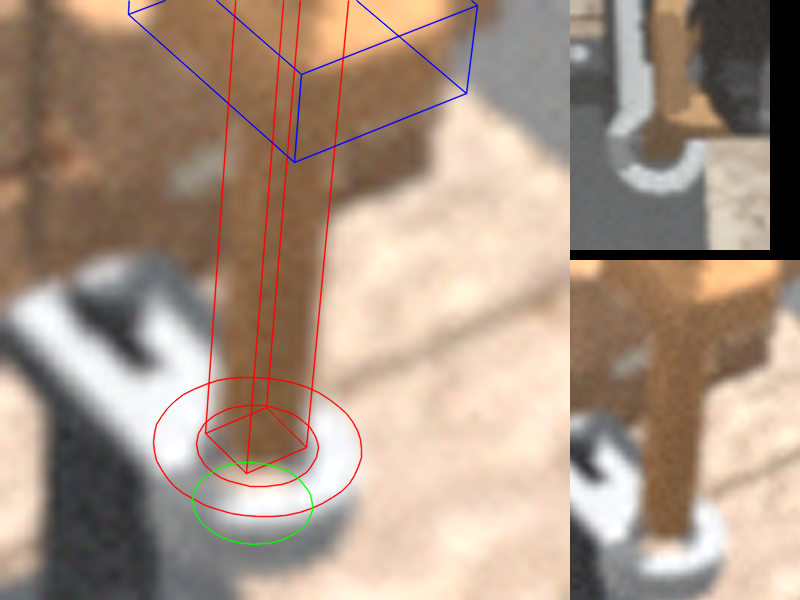

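The stem's lower end is just above the hole, centred to about 1–2 mm by eye. I'll lower it gently and watch the force.

Call:
{"op": "carry_out", "data": {
  "plan": [
    {"travel": [0,0,0],"angular": [0,0,0],"grip": -1},
    {"travel": [0,0,0],"angular": [0,0,0],"grip": -1},
    {"travel": [0,0,-0.004],"angular": [0,0,0],"grip": -1},
    {"travel": [0,0,-0.008],"angular": [0,0,0],"grip": -1},
    {"travel": [0,0,-0.01],"angular": [0,0,0],"grip": -1},
    {"travel": [0,0,-0.01],"angular": [0,0,0],"grip": -1},
    {"travel": [0,0,-0.01],"angular": [0,0,0],"grip": -1}
  ]
}}

```text
time: 7.78
ee_pos: [0.5116, 0.1269, 0.2774]
tcp_rot: [-180.0, 0.0, 87.1]
wrist_force: [0.6, -0.5, -1.3]
opening: 0.0162
grasp_force: 59.0
```

Call:
{"op": "carry_out", "data": {
  "plan": [
    {"travel": [0,0,-0.004],"angular": [0,0,0],"grip": -1},
    {"travel": [0,0,-0.008],"angular": [0,0,0],"grip": -1},
    {"travel": [0,0,-0.012],"angular": [0,0,0],"grip": -1},
    {"travel": [0,0,-0.016],"angular": [0,0,0],"grip": -1},
    {"travel": [0,0,-0.016],"angular": [0,0,0],"grip": -1},
    {"travel": [0,0,-0.016],"angular": [0,0,0],"grip": -1}
  ]
}}

```text
time: 8.28
ee_pos: [0.5116, 0.1269, 0.2725]
tcp_rot: [-180.0, 0.0, 87.1]
wrist_force: [-0.2, -0.3, -2.2]
opening: 0.0162
grasp_force: 59.0
```

Call:
{"op": "carry_out", "data": {
  "plan": [
    {"travel": [0,0,-0.004],"angular": [0,0,0],"grip": -1},
    {"travel": [0,0,-0.008],"angular": [0,0,0],"grip": -1},
    {"travel": [0,0,-0.012],"angular": [0,0,0],"grip": -1},
    {"travel": [0,0,-0.012],"angular": [0,0,0],"grip": -1},
    {"travel": [0,0,-0.012],"angular": [0,0,0],"grip": -1}
  ]
}}

```text
time: 8.7
ee_pos: [0.5116, 0.1269, 0.2689]
tcp_rot: [-180.0, 0.0, 87.1]
wrist_force: [0.2, -0.6, -2.6]
opening: 0.0163
grasp_force: 59.0
```

No contact, and the stem's end is about 6 mm below the rim, so it's in the hole. Continuing slowly.

Call:
{"op": "carry_out", "data": {
  "plan": [
    {"travel": [0,0,-0.007],"angular": [0,0,0],"grip": -1},
    {"travel": [0,0,-0.014],"angular": [0,0,0],"grip": -1},
    {"travel": [0,0,-0.021],"angular": [0,0,0],"grip": -1},
    {"travel": [0,0,-0.028],"angular": [0,0,0],"grip": -1},
    {"travel": [0,0,-0.034],"angular": [0,0,0],"grip": -1},
    {"travel": [0,0,-0.034],"angular": [0,0,0],"grip": -1}
  ]
}}

```text
time: 9.2
ee_pos: [0.5115, 0.1269, 0.2583]
tcp_rot: [-180.0, 0.0, 87.1]
wrist_force: [0.0, 0.5, -1.7]
opening: 0.0163
grasp_force: 59.0
```

```bash
python3 - <<'E'
from turn import turn; turn(87.1)
from workcell import cams
from ov import *
for n in("scene","top"): cv2.imwrite(f"/tmp/{n}2.png",cams.camera(n)["frame"][:,:,::-1])
a=crop("scene",(265,100),50,75,8,"2"); b=crop("top",(290,135),50,75,8,"2"); cv2.imwrite("pics/in.png",np.hstack([a,b]))
E
```

```text
9.2 [0.5115 0.1269 0.2583] [-1.7997e+02  4.0000e-02  8.7090e+01] F [ 0.   0.5 -1.7] turn/0.5 [ 0.001 -0.001  0.   ]
```

View pics/in.png

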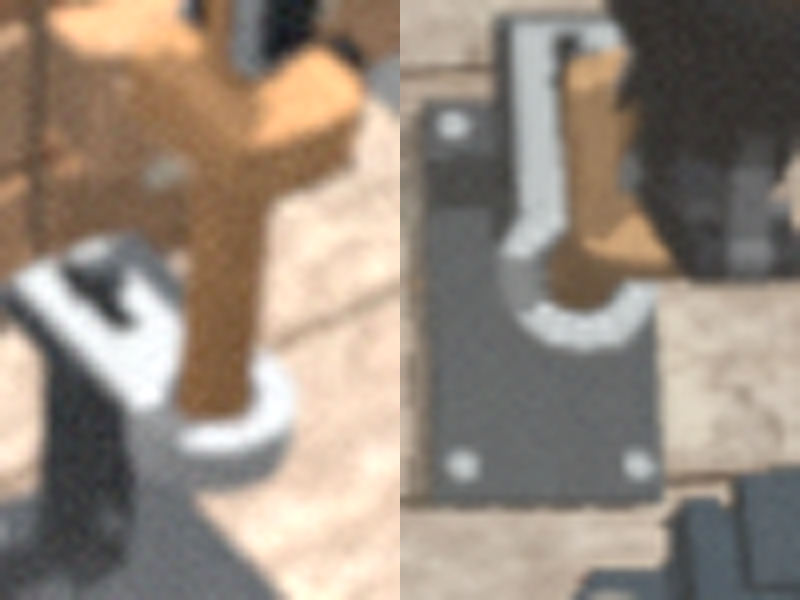

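The stem has entered the ring; it passes inside the bright rim at crop px (215,415), with no side force. Lowering on.

Call:
{"op": "carry_out", "data": {
  "plan": [
    {"travel": [0,0,-0.016],"angular": [0,0,0],"grip": -1},
    {"travel": [0,0,-0.032],"angular": [0,0,0],"grip": -1},
    {"travel": [0,0,-0.048],"angular": [0,0,0],"grip": -1},
    {"travel": [0,0,-0.064],"angular": [0,0,0],"grip": -1},
    {"travel": [0,0,-0.08],"angular": [0,0,0],"grip": -1},
    {"travel": [0,0,-0.096],"angular": [0,0,0],"grip": -1},
    {"travel": [0,0,-0.1],"angular": [0,0,0],"grip": -1},
    {"travel": [0,0,-0.1],"angular": [0,0,0],"grip": -1}
  ]
}}

```text
time: 9.97
ee_pos: [0.5115, 0.1269, 0.2283]
tcp_rot: [-180.0, 0.0, 87.1]
wrist_force: [0.3, -0.1, -1.5]
opening: 0.0161
grasp_force: 59.1
```

Call:
{"op": "carry_out", "data": {
  "plan": [
    {"travel": [0,0,-0.02],"angular": [0,0,0],"grip": -1},
    {"travel": [0,0,-0.04],"angular": [0,0,0],"grip": -1},
    {"travel": [0,0,-0.06],"angular": [0,0,0],"grip": -1},
    {"travel": [0,0,-0.08],"angular": [0,0,0],"grip": -1},
    {"travel": [0,0,-0.1],"angular": [0,0,0],"grip": -1},
    {"travel": [0,0,-0.12],"angular": [0,0,0],"grip": -1},
    {"travel": [0,0,-0.13],"angular": [0,0,0],"grip": -1},
    {"travel": [0,0,-0.13],"angular": [0,0,0],"grip": -1}
  ]
}}

```text
time: 10.63
ee_pos: [0.5113, 0.1268, 0.1888]
tcp_rot: [-179.9, 0.1, 87.1]
wrist_force: [0.0, -0.7, -2.0]
opening: 0.0162
grasp_force: 59.1
```

Call:
{"op": "carry_out", "data": {
  "plan": [
    {"travel": [0,0,-0.015],"angular": [0,0,0],"grip": -1},
    {"travel": [0,0,-0.03],"angular": [0,0,0],"grip": -1},
    {"travel": [0,0,-0.042],"angular": [0,0,0],"grip": -1},
    {"travel": [0,0,-0.05],"angular": [0,0,0],"grip": -1},
    {"travel": [0,0,-0.05],"angular": [0,0,0],"grip": -1}
  ]
}}

```text
time: 11.05
ee_pos: [0.5114, 0.1269, 0.1741]
tcp_rot: [-180.0, 0.0, 87.1]
wrist_force: [0.4, 0.1, -1.0]
opening: 0.0164
grasp_force: 59.1
```

Call:
{"op": "carry_out", "data": {
  "plan": [
    {"travel": [0,0,-0.005],"angular": [0,0,0],"grip": -1},
    {"travel": [0,0,-0.01],"angular": [0,0,0],"grip": -1},
    {"travel": [0,0,-0.015],"angular": [0,0,0],"grip": -1},
    {"travel": [0,0,-0.018],"angular": [0,0,0],"grip": -1},
    {"travel": [0,0,-0.018],"angular": [0,0,0],"grip": -1},
    {"travel": [0,0,-0.018],"angular": [0,0,0],"grip": -1}
  ]
}}

```text
time: 11.55
ee_pos: [0.5116, 0.1269, 0.1694]
tcp_rot: [-180.0, 0.0, 87.1]
wrist_force: [0.2, 0.3, -1.8]
opening: 0.0159
grasp_force: 59.1
```

Call:
{"op": "carry_out", "data": {
  "plan": [
    {"travel": [0,0,-0.002],"angular": [0,0,0],"grip": -1},
    {"travel": [0,0,-0.004],"angular": [0,0,0],"grip": -1},
    {"travel": [0,0,-0.004],"angular": [0,0,0],"grip": -1},
    {"travel": [0,0,-0.004],"angular": [0,0,0],"grip": -1}
  ]
}}

```text
time: 11.88
ee_pos: [0.5117, 0.1269, 0.1682]
tcp_rot: [-180.0, 0.0, 87.1]
wrist_force: [-0.8, 0.2, -1.2]
opening: 0.0163
grasp_force: 59.1
```

Call:
{"op": "carry_out", "data": {
  "plan": [
    {"travel": [0,0,-0.002],"angular": [0,0,0],"grip": -1},
    {"travel": [0,0,-0.003],"angular": [0,0,0],"grip": -1},
    {"travel": [0,0,-0.003],"angular": [0,0,0],"grip": -1},
    {"travel": [0,0,-0.003],"angular": [0,0,0],"grip": -1}
  ]
}}

```text
time: 12.22
ee_pos: [0.5116, 0.1269, 0.1673]
tcp_rot: [-180.0, 0.0, 87.1]
wrist_force: [-0.7, -0.2, -1.6]
opening: 0.0162
grasp_force: 59.1
```

Call:
{"op": "carry_out", "data": {
  "plan": [
    {"travel": [0,0,-0.001],"angular": [0,0,0],"grip": -1},
    {"travel": [0,0,-0.002],"angular": [0,0,0],"grip": -1},
    {"travel": [0,0,-0.002],"angular": [0,0,0],"grip": -1},
    {"travel": [0,0,-0.002],"angular": [0,0,0],"grip": -1}
  ]
}}

```text
time: 12.55
ee_pos: [0.5117, 0.1269, 0.1669]
tcp_rot: [180.0, 0.0, 87.1]
wrist_force: [-0.2, -0.5, 1.1]
opening: 0.0163
grasp_force: 59.5
```

Call:
{"op": "carry_out", "data": {
  "plan": [
    {"travel": [0,0,-0.001],"angular": [0,0,0],"grip": -1},
    {"travel": [0,0,-0.001],"angular": [0,0,0],"grip": -1},
    {"travel": [0,0,-0.001],"angular": [0,0,0],"grip": -1}
  ]
}}

```text
time: 12.8
ee_pos: [0.5117, 0.127, 0.1669]
tcp_rot: [180.0, 0.0, 87.1]
wrist_force: [-1.1, 0.0, 5.6]
opening: 0.0161
grasp_force: 59.9
```

The head rests on the rim at the expected height with light force. Releasing slowly.

Call:
{"op": "carry_out", "data": {
  "plan": [
    {"travel": [0,0,0.001],"angular": [0,0,0],"grip": -1},
    {"travel": [0,0,0.001],"angular": [0,0,0],"grip": -0.6},
    {"travel": [0,0,0.001],"angular": [0,0,0],"grip": -0.5},
    {"travel": [0,0,0.001],"angular": [0,0,0],"grip": -0.4},
    {"travel": [0,0,0.001],"angular": [0,0,0],"grip": -0.2},
    {"travel": [0,0,0.001],"angular": [0,0,0],"grip": 0.2},
    {"travel": [0,0,0.001],"angular": [0,0,0],"grip": 0.2},
    {"travel": [0,0,0.001],"angular": [0,0,0],"grip": 0.2}
  ],
  "grip_force": 20
}}

```text
time: 13.47
ee_pos: [0.5117, 0.1269, 0.1666]
tcp_rot: [-180.0, 0.0, 87.1]
wrist_force: [0.0, 0.2, -0.2]
opening: 0.0514
grasp_force: 0.0
```

Call:
{"op": "carry_out", "data": {
  "plan": [
    {"travel": [0,0,0],"angular": [0,0,0],"grip": 0.2},
    {"travel": [0,0,0.03],"angular": [0,0,0],"grip": 0.2},
    {"travel": [0,0,0.08],"angular": [0,0,0],"grip": 0.2},
    {"travel": [0,0,0.15],"angular": [0,0,0],"grip": 0.2},
    {"travel": [0,0,0.23],"angular": [0,0,0],"grip": 0.2},
    {"travel": [0,0,0.32],"angular": [0,0,0],"grip": 0.2},
    {"travel": [0,0,0.4],"angular": [0,0,0],"grip": 0.2},
    {"travel": [0,0,0.4],"angular": [0,0,0],"grip": 0.2}
  ]
}}

```text
time: 14.13
ee_pos: [0.5124, 0.1271, 0.2924]
tcp_rot: [179.6, -0.1, 87.1]
wrist_force: [0.3, 0.3, -0.1]
opening: 0.0515
grasp_force: 0.0
```

Call:
{"op": "carry_out", "data": {
  "plan": [
    {"travel": [-0.3,-0.4,0.1],"angular": [0,0,0],"grip": 0.2},
    {"travel": [-0.3,-0.4,0.1],"angular": [0,0,0],"grip": 0.2},
    {"travel": [-0.3,-0.4,0.1],"angular": [0,0,0],"grip": 0.2},
    {"travel": [-0.3,-0.4,0.1],"angular": [0,0,0],"grip": 0.2},
    {"travel": [-0.3,-0.4,0.1],"angular": [0,0,0],"grip": 0.2},
    {"travel": [-0.3,-0.4,0.1],"angular": [0,0,0],"grip": 0.2}
  ]
}}

```text
time: 14.63
ee_pos: [0.4212, 0.0061, 0.3177]
tcp_rot: [179.9, 0.0, 87.0]
wrist_force: [0.4, -0.2, 0.1]
opening: 0.0511
grasp_force: 0.0
```

```bash
python3 - <<'E'
from turn import turn; turn(87.1)
from workcell import cams
from ov import *
for n in("scene","top"): cv2.imwrite(f"/tmp/{n}3.png",cams.camera(n)["frame"][:,:,::-1])
g=[.5117,.127,.125,-.05]
a=crop("scene",(265,100),50,75,8,"3"); b=crop("top",(290,135),50,75,8,"3"); cv2.imwrite("pics/end.png",np.hstack([a,b]))
E
```

```text
14.6333 [0.4212 0.0061 0.3177] [1.7987e+02 2.0000e-02 8.6960e+01] F [ 0.4 -0.2  0.1] turn/0.5 [0.001 0.005 0.005]
```

View pics/end.png

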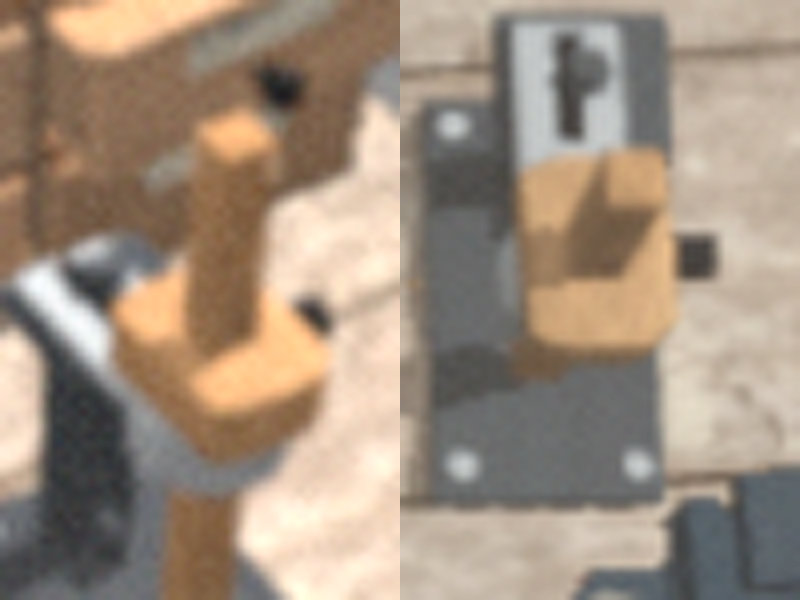

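The gauge hangs upright with its head flat on the ring, at scene crop (220,380), and the stem comes out below at (200,540). The gripper is clear of it.

```bash
python3 -c "
from workcell import ticket; print(ticket.job_done())"
```

```text
the job is handed in; nothing more can be done
None
```

The marking gauge now hangs in the ring stand, long end down with its head resting flat on the rim; it is released, the gripper is clear, and the job is handed in at about 15 s with only light contact on the ring stand.

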